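# Gauge the empty raked leg socket

### The arm

A 7-joint arm with a two-finger parallel gripper is mounted at the origin on the work surface. World frame = base frame: x ahead of the robot, y to its left, z up, the work surface at z = 0. Lengths are in m, angles in rad, forces in N, time in s.
With the tool pointing down it reaches from about 0.4 to 0.875 m from the base axis. Payload 19.3 kg.
Tool frame: the origin (TCP) lies at the very end of the fingers, on their centre line; the grasp point (between the pads) lies bot.pinch_z behind it (bot.pinch_z is the distance from the TCP to the grasp point, in m); z points along the fingers, y is the line along which they close (so a half turn about z gives the same grasp; the last joint's range is limited). The gripper opens to 85 mm and grips with 20 to 120 N. Pads are 22 mm wide; open, the fingers measure 114 mm over their backs; the gripper's body (76 mm by 85 mm) begins 54 mm behind the grasp point. The pads swing forward as they close: fully open they stand 13 mm farther back than shut.
Start: joints at [-0.07, 0.521, -0.036, 1.599, 0.021, 1.021, -0.113], TCP at [0.625, -0, 0.231] pointing down, gripper open.
Joint ranges: [-2.91, 2.91], [-0.3, 2.13], [-1.5, 1.42], [0.17, 2.43], [-1.26, 4.41], [0.16, 1.93], [-2.52, 2.52]. Speed limits (rad/s): [1.89, 1.89, 2.39, 2.39, 3.01, 3.01, 3.01].

### API

Orientations are given as [roll, pitch, yaw] about the fixed x, y, z axes, in that order (R = Rz(yaw) Ry(pitch) Rx(roll)).
In Python, from workcell import bot, grab_frame, ticket gives the robot as it stands.
- The arm moves only by the tool arm_command, never from a script. Its argument "commands" is a list of rows, each a list of 3 entries, a list of its own where there are three numbers: the shift along the world's x, y, z in mm, then the turn about the world's z in rad, then the gripper command: -1 is fully open, 1 is shut, values between are in proportion. In form: [[[tx, ty, tz], roll, fingers], ...]. A call has 1 to 20 rows; each row shifts and turns the commanded pose from where the row before left it; what a row does not reach is not made up. A row lasts 1/10 s, in which the tool goes at most 50 mm and 8.59 degrees, less where a joint would pass 70% of its speed; a pose out of reach is approached as far as the arm can. A call with a gripper value outside its range is refused whole. The fingers move at their own pace and stop on an object; "newtons" is the grip in N (left out, the last holds). Time passes only in rows, so rows that do not move let the fingers close. It gives the time, the measured TCP pose, the force, the opening and the grip force at its end, in the units of the state.
- bot.observe(): the state, without advancing time (a new reading comes with each control period).
- grab_frame(name): name is "scene" or "side" or "wrist"; returns a dict with "image" (400x640x3 uint8, red, green, blue), "vertical_fov" (degrees; the focal length in pixels is half the picture's height over the tangent of half this angle, whatever the lens; pixels are square), "cx", "cy" (the principal point, pixels), "k1" (the pictures are not rectified: a ray, as slopes to the right and down, at radius r is drawn at 1 + k1 r^2 times it, then the intrinsics apply), "R" (3x3) and "t" (3): a world point X has camera coordinates R X + t. Camera axes: x right, y down, z forward; pixel columns grow to the right and rows downward; lengths in m; the calibration is good to about 2 mm. A picture is of the moment at which its call begins. There is no depth.
- ticket.job_done(): hands the job in; it is judged then, once.
The state is a dict: "clock": time; "qpos": joint angles; "qd": joint speeds; "joint_efforts": joint torques, N m; "position": TCP position; "tool_rot": TCP orientation; "force": force on the tool from outside, world axes, zero at the start; "moment": the same for the moment, N m; "grip_width": finger opening in m; "finger_force": force on a finger pad.
Only numpy, scipy, OpenCV 4.12 (cv2) and the standard library are available. Lean on these libraries where they do the work, as an engineer would, in place of code of your own. Each camera call takes 0.05 s, during which the arm holds its last target. There are 200 camera calls.

### The job

A chair-seat blank with two angled leg sockets sits in a tilted cradle. First swing the hold-down clamp at its end fully down, until its rubber foot bears on the blank; then take the gauge pin (the one with the tall slim wooden handle) from the rack and push it fully home, collar flat on the wood, into the socket that has no leg in it yet. Leave the pin there with the clamp still down, and do not push the other things on the bench about.

Things in the scene. Friction and masses are not known exactly. Their poses are not given: they have to be found in the camera images.
- cradle: Fixed plywood cradle, base 200 x 340 x 14 mm, origin under its centre; y along the row of sockets, z up. It carries the blank: a wooden slab 130 x 320 x 64 mm tilted 30 degrees about y, its top face looking up and to the cradle's -x, away from the robot; the face's middle is at (-32, 0, 105) mm. At its +x side (nearest the robot), -y end, two dark steel posts, 225 mm high, carry the clamp.
- blank_hole0 (a point): Mouth centre of the socket at the +y end, at (-32, 100, 105) mm in the cradle's frame. Axes are the tilted blank's: z is the socket's axis, out of the wood, 30 degrees from vertical, leaning to the cradle's -x. Round, 16 mm in diameter, 58 mm deep, 2 mm chamfer. Either this socket or blank_hole1 already has a leg in it.
- blank_hole1 (a point): Centre of the mouth of the other socket, at (-32, -10, 105) mm in the cradle's frame, 110 mm from blank_hole0; same axes, same size.
- leg: Turned wooden leg stub, glued (fixed) into one of the two sockets. Origin on its axis where it enters the wood, thus at the mouth of the socket that it fills; axes parallel to the cradle's. It sticks out 130 mm along the socket's axis (30 degrees from vertical), at most 34 mm in diameter.
- gauge_pin: Loose gauge pin, 140 g, 120 mm long. Origin at the foot of its shaft on the axis, z towards the handle. Steel shaft 14 mm in diameter, 55 mm long, chamfered foot; steel collar 32 mm in diameter from z = 55 to 62 mm; round wooden handle 22 mm in diameter from 62 to 120 mm. It starts upright in one of the rack's two holes, hanging by its collar.
- rack: Fixed dark wooden rack block, 180 (x) x 70 (y) x 68 (z) mm, origin at the centre of its underside; two round holes 21 mm in diameter, 64 mm deep at x = -45 and +45 mm, one holding the gauge pin, the other the bench dog.
- clamp (a joint): Hinge angle of the hold-down arm (rad): 0 = fully down, foot on the blank; grows as the arm swings up and away from the blank; starts raised, about 0.9 to 1.4. It is stiff and stays where it is left; about 4 N at the handle moves it.
- clamp_grip (a point): Centre of the clamp's black crossbar handle, 16 mm in diameter, 90 mm long along the cradle's y, at the end of the steel arm, 130 mm from the pivot. Going down it moves in an arc towards the cradle's -x and down. Fully down it is at (-43, -120, 147) mm in the cradle's frame, its middle 41 mm off the blank's face.
- clamp_pivot (a point): Pivot of the clamp arm, at (70, -120, 212) mm in the cradle's frame; the hinge axis is the cradle's y. At joint angle q the handle stands 130 mm from here, at an angle q - 30 degrees above the level, towards the cradle's -x.
- bench_dog: Loose bystander in the other rack hole: steel bench dog with a low round head 40 mm in diameter, 14 mm high, on top of the rack; origin at the foot of its shaft, 55 mm below the head.
- try_square: Loose bystander lying flat: wooden stock 20 x 100 x 18 mm, steel blade 150 x 35 mm along its x; origin under the stock's centre.
- glue: Loose bystander: standing glue bottle, 60 mm in diameter, 150 mm high, origin under its centre.
- tin: Loose bystander: open metal tin, 80 mm in diameter, 90 mm high, origin under its centre.
- tape: Loose bystander: roll of tape lying flat, 100 mm across, 25 mm high, origin under its centre.
- offcut: Loose bystander: dark wooden offcut 120 x 50 x 30 mm, origin under its centre.
- brush: Loose bystander: hand brush lying along its x, origin under its centre.
Things that resemble listed ones, but are neither listed nor needed, are in the scene too. Of the things that look like the gauge_pin, the smallest one is meant.

How it is judged:
By the outcome, as a careful person would: the job done as asked, in the order asked, and still so for the second after the job is handed in, with the robot touching nothing.
It also fails if it takes over 64 s, if anything falls off the work surface, if the arm or the gripper's body presses on something with over 40 N, if the wrist force passes 120 N, or if a joint passes its speed limit or range.

## Working session

There is one attempt and no reset: what is moved stays moved. The work goes in short steps, Python scripts to look and compute and a tool call to move; the robot and the scene stay as the last step left them, time stands still between calls to the robot, and variables do not carry over. Pictures are saved under pics/ and viewed, at most 10 in all, crops included, and the job is handed in when it is done.

Besides the shell and the picture viewer there is one more tool, called after ">>>" by a JSON object that holds its "method" and its "body", one argument or row to a line. arm_command: Moves the arm, as the interface text tells. Its arguments: {"type":"object","properties":{"commands":{"type":"array"},"newtons":{"type":"number"}},"required":["commands"]}

```bash
mkdir -p pics; ls; cat > h.py <<'E'
import numpy as np, cv2, pickle
from workcell import bot, grab_frame, ticket
def K(f):
    fl=200/np.tan(np.radians(f["vertical_fov"])/2)
    return np.array([[fl,0,f["cx"]],[0,fl,f["cy"]],[0,0,1]])
def grab(n,save):
    f=grab_frame(n); pickle.dump(f,open(f'pics/{save}.pkl','wb'))
    cv2.imwrite(f'pics/{save}.png',f["image"][:,:,::-1]); return f
def load(s): return pickle.load(open(f'pics/{s}.pkl','rb'))
def proj(f,X):
    X=np.atleast_2d(X).astype(float); R=np.array(f["R"]); 
    return cv2.projectPoints(X,cv2.Rodrigues(R)[0],np.array(f["t"],float),K(f),np.array([f["k1"],0,0,0.]))[0][:,0]
def ray(f,uv):
    from scipy.optimize import brentq
    k=K(f); s=np.array([(uv[0]-k[0,2])/k[0,0],(uv[1]-k[1,2])/k[1,1]]); rd=np.hypot(*s); k1=f["k1"]
    r=rd
    for _ in range(100): r=rd/(1+k1*r*r)
    s=s*(r/max(rd,1e-9)); R=np.array(f["R"]); t=np.array(f["t"])
    d=R.T@np.array([*s,1]); return -R.T@t, d/np.linalg.norm(d)
def atz(f,uv,z):
    o,d=ray(f,uv); return o+d*(z-o[2])/d[2]
def tri(*fu):
    A=0;b=0
    for f,uv in fu:
        o,d=ray(f,uv); P=np.eye(3)-np.outer(d,d); A=A+P; b=b+P@o
    X=np.linalg.solve(A,b); return X,[np.linalg.norm((np.eye(3)-np.outer(d,d))@(X-o)) for f,uv in fu for o,d in [ray(f,uv)]]
E
python3 - <<'E'
from h import *
for n in ["scene","side","wrist"]:
    f=grab(n,n+"0"); print(n,f["vertical_fov"],f["k1"],-np.array(f["R"]).T@f["t"])
print(bot.observe(),bot.pinch_z)
a=[cv2.imread(f'pics/{n}0.png') for n in ["scene","side"]]
E
```

```text
pics
scene 56.89983672164073 -0.06302139763178964 [0.9734569  0.50170506 1.28416909]
side 56.03339470874144 -0.05023461485310048 [-0.0830971  -0.75231391  0.93887918]
wrist 66.37068849938916 0.012445558404518544 [0.62429208 0.07841717 0.37159625]
{'clock': 0.15, 'qpos': array([-0.07017567,  0.5218298 , -0.03632199,  1.59985315,  0.02121307,
        1.0210674 , -0.11278954]), 'qd': array([ 2.73683310e-04, -1.35302892e-03, -6.97930161e-04,  1.52804508e-05,
       -4.72924656e-04,  1.14067935e-03, -4.03784605e-04]), 'joint_efforts': array([ 4.00798544e-04, -9.27376485e+01,  1.98035471e+00, -3.70049715e+01,
        1.79930578e-02,  6.46477114e-03, -1.41420460e-05]), 'position': array([ 6.24771341e-01, -4.93920658e-05,  2.30896041e-01]), 'tool_rot': array([-3.14082286e+00,  6.34529978e-05,  1.57077185e+00]), 'force': array([-0.11767639, -0.06428204,  0.64468921]), 'moment': array([-0.00919054, -0.0081422 ,  0.00499838]), 'finger_force': 0.0, 'grip_width': 0.08544564156361528} 0.0187
```

View pics/scene0.png

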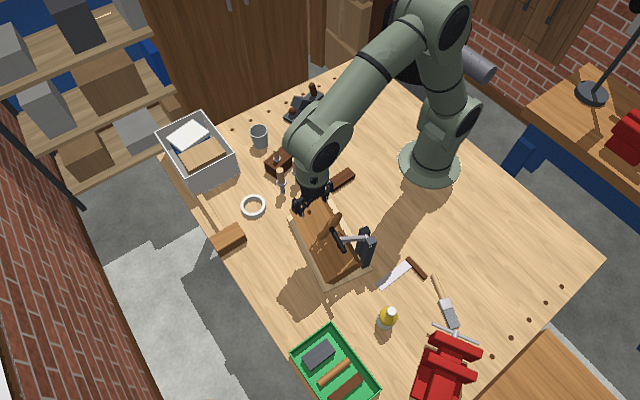

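View pics/side0.png

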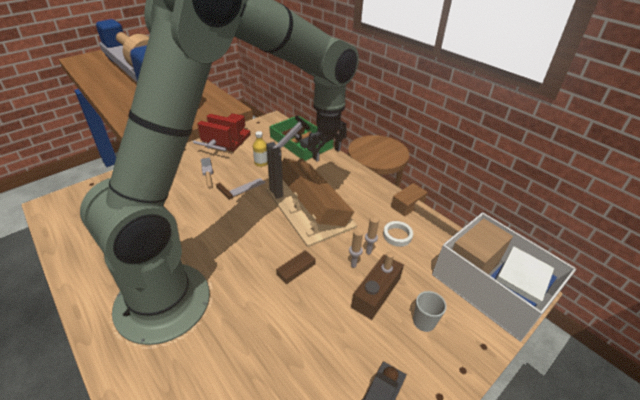

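```bash
python3 - <<'E'
from h import *
a=cv2.imread('pics/scene0.png')[135:295,235:395]; b=cv2.imread('pics/side0.png')[110:330,240:450]
cv2.imwrite('pics/c1.png',cv2.resize(a,None,fx=3.75,fy=3.75,interpolation=3)); cv2.imwrite('pics/c2.png',cv2.resize(b,None,fx=2.7,fy=2.7,interpolation=3))
E
```

```text
(no output)
```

View pics/c1.png

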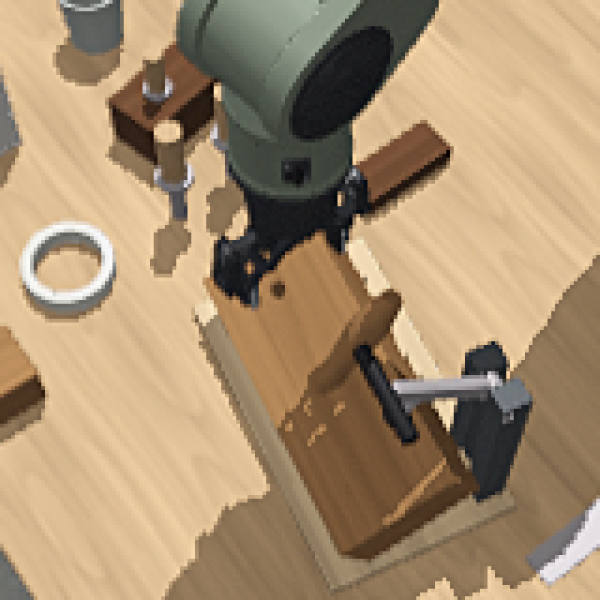

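View pics/c2.png

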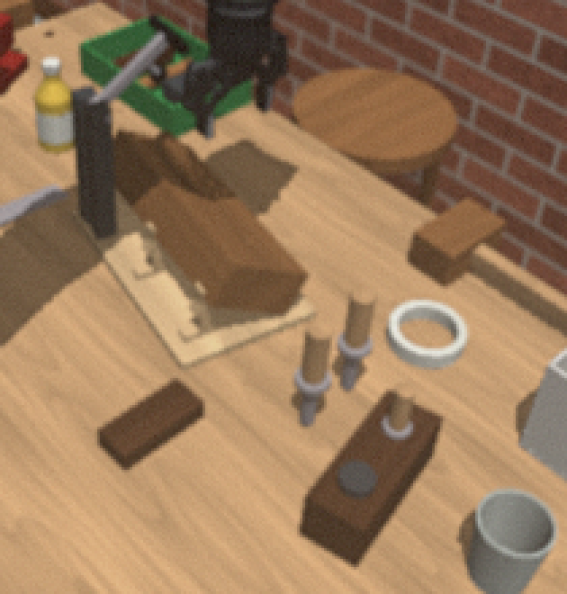

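Scene crop: the free socket (hole0) is at c1 (278,290), the leg is in hole1, and the clamp bar mid is at (386,395). Side crop: the smaller pin is in the rack with its collar at c2 (398,428). The bench dog is at (357,478), and two larger decoys stand on the bench. Next I'll fit the cradle pose.

```bash
cat > fit.py <<'E'
from h import *
from scipy.optimize import least_squares
sc,sd=load('scene0'),load('side0')
S=lambda u,v:(235+u/3.75-.37,135+v/3.75-.37); D=lambda u,v:(240+u/2.7-.3,110+v/2.7-.3)
def T(p,X):
    c,s=np.cos(p[2]),np.sin(p[2]); X=np.atleast_2d(X)/1000.
    return np.c_[c*X[:,0]-s*X[:,1]+p[0], s*X[:,0]+c*X[:,1]+p[1], X[:,2]]
if __name__=="__main__":
    obs=[(sc,S(278,290),(-32,100,105)),(sc,S(335,590),(-100,-170,7)),(sc,S(513,505),(100,-170,14)),
     (sd,D(183,362),(100,170,7)),(sd,D(313,312),(-100,170,14)),(sc,S(320,233),(24.3,160,137.5)),(sc,S(475,485),(24.3,-160,137.5))]
    x0=[*atz(sc,S(330,400),.1)[:2],np.pi]
    fn=lambda p:np.concatenate([proj(f,T(p,X))[0]-uv for f,uv,X in obs])
    r=least_squares(fn,x0,loss='soft_l1'); print(r.x); print(fn(r.x).reshape(-1,2).round(1))
    p=r.x; np.save('p.npy',p)
    print('hole0',T(p,(-32,100,105)),'pivot',T(p,(70,-120,212)))
    h,e=tri((sc,S(386,395)),(sd,D(168,36))); print('handle',h,e)
    # clamp angle from scene image
    H=lambda q:T(p,(70-130*np.cos(q-np.pi/6),-120,212+130*np.sin(q-np.pi/6)))
    for n,f,uv in(('sc',sc,S(386,395)),('sd',sd,D(168,36))):
        q=min(np.linspace(.7,1.6,181),key=lambda q:np.linalg.norm(proj(f,H(q))[0]-uv)); print(n,q,H(q),proj(f,H(q))[0]-uv)
    print('collar',tri((sc,S(156,92)),(sd,D(398,428))),atz(sc,S(156,92),.0735),atz(sd,D(398,428),.0735))
    print('top',tri((sc,S(153,62)),(sd,D(402,395))),atz(sc,S(153,62),.133),atz(sd,D(402,395),.133))
    print('dog',atz(sd,D(357,475),.08))
    for n,uv in(('d1',D(316,332)),('d2',D(361,298))): print(n,atz(sd,uv,.15), )
    for n,uv in (('glue',D(52,65)),): print(n,atz(sd,uv,.15))
E
python3 fit.py
```

```text
[0.5878439  0.04790813 2.94917202]
[[ 0.4  0.6]
 [ 0.   1.5]
 [ 2.1  0.5]
 [-1.7  1.9]
 [ 0.3 -1. ]
 [-3.8 -6.9]
 [-4.2 -0.9]]
hole0 [[ 0.60012977 -0.05636582  0.105     ]] pivot [[0.54208405 0.17907992 0.212     ]]
handle [0.6452712  0.15610728 0.28814379] [np.float64(0.0006865565522671526), np.float64(0.0006865565522670464)]
sc 1.1600000000000001 [[0.64470564 0.15908603 0.28925965]] [0.55202966 0.45948769]
sd 1.125 [[0.64729643 0.15858126 0.28555379]] [-0.18754252  0.19471047]
collar (array([ 0.55104449, -0.36272893,  0.06735954]), [np.float64(0.0007104052789321433), np.float64(0.0007104052789322048)]) [ 0.55272655 -0.35778535  0.0735    ] [ 0.54719469 -0.36587181  0.0735    ]
top (array([ 0.54967074, -0.36013574,  0.12089461]), [np.float64(0.00011365820544432056), np.float64(0.00011365820544421022)]) [ 0.5541513  -0.35126112  0.133     ] [ 0.5402066  -0.36587781  0.133     ]
dog [ 0.46305173 -0.38284504  0.08      ]
d1 [ 0.52226778 -0.25470839  0.15      ]
d2 [ 0.59976855 -0.24909283  0.15      ]
glue [0.60948209 0.38713819 0.15      ]
```

>>> {"method": "arm_command", "body": {
  "commands": [
    [[0,0,40],0,-1],
    [[0,0,40],0,-1],
    [[0,0,40],-0.096,-1],
    [[6,30,20],-0.096,-1],
    [[6,40,0],0,-1],
    [[6,40,0],0,-1],
    [[6,40,0],0,-1],
    [[2,36,0],0,-1],
    [[0,0,0],0,-1],
    [[0,0,0],0,-1]
  ]
}}

```text
clock: 1.15
position: [0.6508, 0.1866, 0.3707]
tool_rot: [-3.141, 0.001, 1.38]
force: [0.0, -1.5, 0.2]
grip_width: 0.0853
finger_force: 0.0
```

```bash
python3 - <<'E'
from h import *
f=grab('wrist','w1'); o=bot.observe(); print(o['position'],o['tool_rot'],o['clock'])
c=np.array([.646,.158,.288]);y=np.array([-.19,-.98,0])
print(proj(f,[c,c+.045*y,c-.045*y,c-.028*y,o['position']]))
s=grab('scene','s1')
a=np.vstack([f["image"][:,:,::-1]]); cv2.imwrite('pics/v1.png',cv2.resize(a,(800,500)))
E
```

```text
[0.65096557 0.185415   0.37098556] [-3.14128622e+00  7.80059812e-04  1.37857436e+00] 1.2
[[320.62674162 242.61068884]
 [320.4748664  290.98198395]
 [320.79774522 188.66652113]
 [320.73064863 209.76778032]
 [320.94008235 263.81487792]]
```

View pics/w1.png

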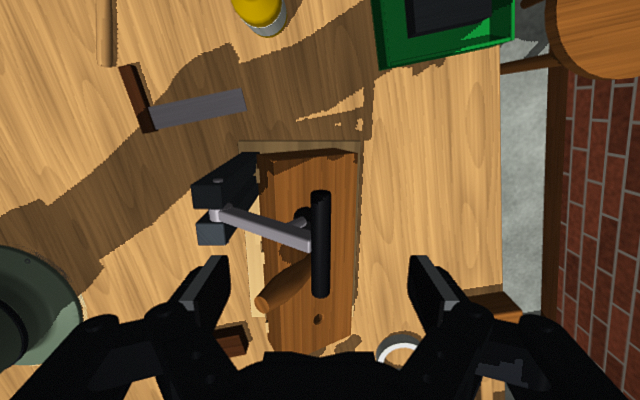

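The bar shows in the wrist image at (321,191)-(320,295), matching the prediction, so I'll descend and grip it.

>>> {"method": "arm_command", "body": {
  "commands": [
    [[0,1,-35],0,-1],
    [[0,0,-35],0,-1],
    [[0,0,-28],0,-1],
    [[0,0,0],0,1],
    [[0,0,0],0,1],
    [[0,0,0],0,1],
    [[0,0,0],0,1],
    [[0,0,0],0,1],
    [[0,0,0],0,1]
  ],
  "newtons": 25
}}

```text
clock: 2.15
position: [0.6522, 0.1869, 0.2747]
tool_rot: [3.138, -0.001, 1.378]
force: [5.0, -1.1, 5.5]
grip_width: 0.0153
finger_force: 25.5
```

```bash
python3 - <<'E'
import numpy as np
a=np.linspace(.62,-.5236,13); x=-130*np.cos(a); z=130*np.sin(a)
for dx,dz in zip(np.diff(x),np.diff(z)): print(np.round([-.98*dx,.19*dx,dz],1).tolist())
E
```

```text
[6.6, -1.3, -10.4]
[5.6, -1.1, -11.0]
[4.5, -0.9, -11.5]
[3.4, -0.7, -11.9]
[2.3, -0.4, -12.2]
[1.2, -0.2, -12.3]
[0.0, -0.0, -12.4]
[-1.1, 0.2, -12.3]
[-2.3, 0.4, -12.2]
[-3.4, 0.7, -11.9]
[-4.5, 0.9, -11.5]
[-5.6, 1.1, -11.0]
```

>>> {"method": "arm_command", "body": {
  "commands": [
    [[7,-1,-10],0,1],
    [[5,-1,-11],0,1],
    [[4,-1,-11],0,1],
    [[3,-1,-12],0,1],
    [[2,0,-12],0,1],
    [[1,0,-12],0,1],
    [[0,0,-12],0,1],
    [[0,0,0],0,1]
  ]
}}

```text
clock: 2.95
position: [0.6779, 0.1819, 0.1939]
tool_rot: [3.132, -0.002, 1.377]
force: [32.7, -1.8, -3.7]
grip_width: 0.0152
finger_force: 28.6
```

>>> {"method": "arm_command", "body": {
  "commands": [
    [[5,-1,0],0,1],
    [[0,0,0],0,1]
  ]
}}

```text
clock: 3.15
position: [0.678, 0.1818, 0.1931]
tool_rot: [-3.141, 0.0, 1.379]
force: [-0.2, -2.5, -0.6]
grip_width: 0.015
finger_force: 28.2
```

>>> {"method": "arm_command", "body": {
  "commands": [
    [[-1,0,-12],0,1],
    [[-2,0,-12],0,1],
    [[-4,1,-12],0,1],
    [[-4,1,-11],0,1],
    [[0,0,0],0,1]
  ]
}}

```text
clock: 3.65
position: [0.6706, 0.1833, 0.1456]
tool_rot: [3.134, -0.002, 1.378]
force: [30.5, -0.8, -14.5]
grip_width: 0.0146
finger_force: 29.5
```

>>> {"method": "arm_command", "body": {
  "commands": [
    [[2,0,-5],0,1],
    [[-2,0,-4],0,1],
    [[0,0,0],0,1]
  ]
}}

```text
clock: 3.95
position: [0.6673, 0.1839, 0.1365]
tool_rot: [3.141, -0.0, 1.379]
force: [8.5, 0.4, -7.0]
grip_width: 0.015
finger_force: 29.7
```

>>> {"method": "arm_command", "body": {
  "commands": [
    [[-2,0,-4],0,1],
    [[-1,0,-3],0,1],
    [[0,0,0],0,1]
  ]
}}

```text
clock: 4.25
position: [0.6645, 0.1844, 0.1298]
tool_rot: [3.14, -0.001, 1.379]
force: [9.7, 2.2, -6.4]
grip_width: 0.0152
finger_force: 30.0
```

>>> {"method": "arm_command", "body": {
  "commands": [
    [[-1,0,-4],0,1],
    [[-1,0,-3],0,1],
    [[0,0,0],0,1]
  ]
}}

```text
clock: 4.55
position: [0.6609, 0.1851, 0.1226]
tool_rot: [-3.14, -0.001, 1.38]
force: [-2.0, 4.9, -1.1]
grip_width: 0.0149
finger_force: 30.6
```

```bash
python3 - <<'E'
from h import *
f=grab('wrist','w2'); g=grab('side','d2')
a=f["image"][120:320,200:440,::-1]; b=g["image"][90:290,230:390,::-1]
cv2.imwrite('pics/v2.png',np.hstack([cv2.resize(a,(480,400),interpolation=3),cv2.resize(b,(320,400),interpolation=3)]))
E
```

```text
(no output)
```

View pics/v2.png

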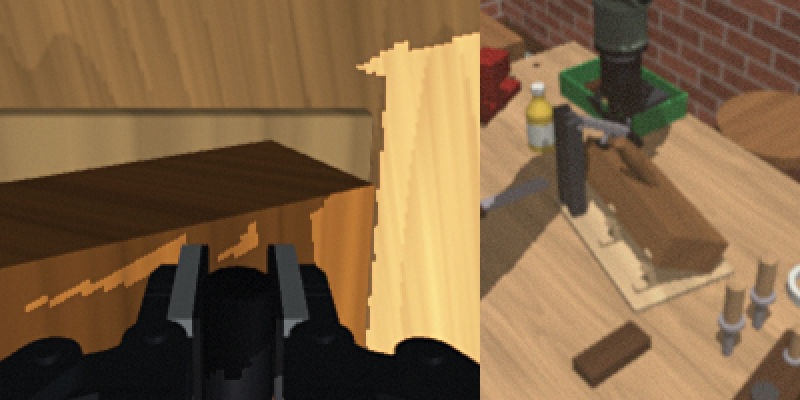

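>>> {"method": "arm_command", "body": {
  "commands": [
    [[-1,0,-3],0,1],
    [[0,0,-2],0,1],
    [[0,0,0],0,1]
  ]
}}

```text
clock: 4.95
position: [0.661, 0.1852, 0.1206]
tool_rot: [3.141, -0.002, 1.379]
force: [-12.4, 2.4, 31.1]
grip_width: 0.0151
finger_force: 34.4
```

>>> {"method": "arm_command", "body": {
  "commands": [
    [[0,0,2],0,0.4],
    [[0,0,0],0,0.4],
    [[0,0,0],0,0.4],
    [[0,0,8],0,0.4],
    [[0,0,15],0,0.2],
    [[0,0,20],0,0],
    [[0,0,40],0,-1],
    [[0,0,50],0,-1],
    [[0,0,50],0,-1]
  ]
}}

```text
clock: 5.85
position: [0.6606, 0.1838, 0.3065]
tool_rot: [3.141, -0.0, 1.379]
force: [1.2, 1.0, 1.0]
grip_width: 0.0837
finger_force: 0.0
```

```bash
python3 - <<'E'
from h import *
from fit import T
f=grab('wrist','w3'); print(bot.observe()['position'])
p=np.load('p.npy')
# draw predictions at bar ends for q=0, leg tip, hole0
H=[(-43,-165,147),(-43,-75,147),(-32,100,105),(24.3,-160,137.5),(-88.3,-160,72.5)]
uv=proj(f,T(p,H)); print(uv.round(1))
a=f["image"][:,:,::-1].copy()
for q in uv: cv2.drawMarker(a,tuple(int(v) for v in q),(255,0,255),0,9)
cv2.imwrite('pics/v3.png',a)
E
```

```text
[0.66302336 0.18448677 0.31571896]
[[316.9 166.3]
 [317.  248.1]
 [309.4 349. ]
 [251.6 169.2]
 [354.  158.3]]
```

View pics/v3.png

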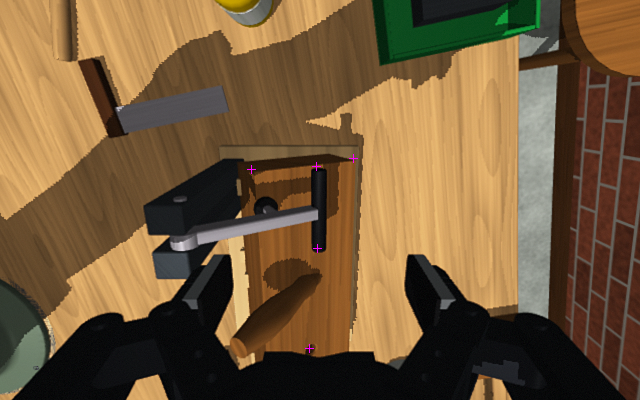

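```bash
python3 - <<'E'
from fit import *
print(bot.observe()['qpos'].round(2))
print('decoy2 top',tri((sc,S(168,130)),(sd,D(361,298))),tri((sc,S(168,130)),(sd,D(316,332))))
print('d2 foot',atz(sc,S(180,217),0),atz(sd,D(349,388),0),atz(sd,D(308,424),0))
E
```

```text
[-0.34  0.56 -0.03  1.32  0.02  1.26 -0.56]
decoy2 top (array([ 0.59678973, -0.25212112,  0.15416376]), [np.float64(0.000697761895999476), np.float64(0.0006977618959994725)]) (array([ 0.56758858, -0.25241291,  0.12310332]), [np.float64(0.027877366610850707), np.float64(0.02787736661085079)])
d2 foot [ 0.60017784 -0.24831681  0.        ] [ 0.60107536 -0.25318255  0.        ] [ 0.52270291 -0.2611178   0.        ]
```

>>> {"method": "arm_command", "body": {
  "commands": [
    [[-8,-40,0],0,-1],
    [[-8,-40,0],0,-1],
    [[-8,-40,0],0,-1],
    [[-8,-40,0],0,-1],
    [[-8,-40,0],0,-1],
    [[-8,-40,0],0,-1],
    [[-8,-40,0],0,-1],
    [[-8,-40,0],0,-1],
    [[-8,-40,0],0,-1],
    [[-8,-40,0],0,-1],
    [[-8,-40,0],0,-1],
    [[-8,-40,0],0,-1],
    [[-10,-40,0],0,-1],
    [[-7,-25,0],0,-1],
    [[0,0,0],0,-1],
    [[0,0,0],0,-1]
  ]
}}

```text
clock: 7.5
position: [0.5479, -0.3611, 0.3041]
tool_rot: [3.141, -0.0, 1.378]
force: [0.5, 1.3, -0.5]
grip_width: 0.0854
finger_force: 0.0
```

```bash
python3 - <<'E'
from h import *
o=bot.observe(); print(o['position'],o['tool_rot'],o['qpos'].round(2))
E
```

```text
[ 0.54788436 -0.36114269  0.30409021] [ 3.14089102e+00 -1.24140084e-04  1.37798320e+00] [ 0.44  0.51  0.08  1.42 -0.04  1.2   0.34]
```

>>> {"method": "arm_command", "body": {
  "commands": [
    [[0,0,0],-0.1428,-0.3],
    [[0,0,0],-0.1428,-0.3],
    [[0,0,0],-0.1428,-0.3],
    [[0,0,0],-0.1428,-0.3],
    [[0,0,0],-0.1428,-0.3],
    [[0,0,-10],-0.1428,-0.3],
    [[0,0,-20],-0.1428,-0.3],
    [[0,0,-20],-0.1428,-0.3],
    [[0,0,-20],-0.1428,-0.3],
    [[0,0,-10],-0.1428,-0.3],
    [[0,0,0],-0.1428,-0.3],
    [[0,0,0],0,-0.3],
    [[0,0,0],0,-0.3]
  ]
}}

```text
clock: 8.8
position: [0.5487, -0.36, 0.2238]
tool_rot: [-3.141, -0.001, -0.186]
force: [-0.1, 1.1, -0.1]
grip_width: 0.0555
finger_force: 0.0
```

```bash
python3 - <<'E'
from h import *
f=grab('wrist','w4'); o=bot.observe(); print(o['position'],o['tool_rot'],o['qpos'].round(2),o['grip_width'])
a=f["image"][:,:,::-1].copy()
X=[(.550,-.361,.133),(.550,-.361,.075)]; uv=proj(f,X); print(uv)
cv2.imwrite('pics/v4.png',a)
E
```

```text
[ 0.54858625 -0.36029324  0.22384078] [-3.14133718e+00 -7.91073735e-04 -1.86738230e-01] [ 0.22  0.62  0.44  1.54 -0.29  1.05 -1.03] 0.05533931731125208
[[320.91204716 201.17921812]
 [320.55374687 182.85515928]]
```

View pics/v4.png

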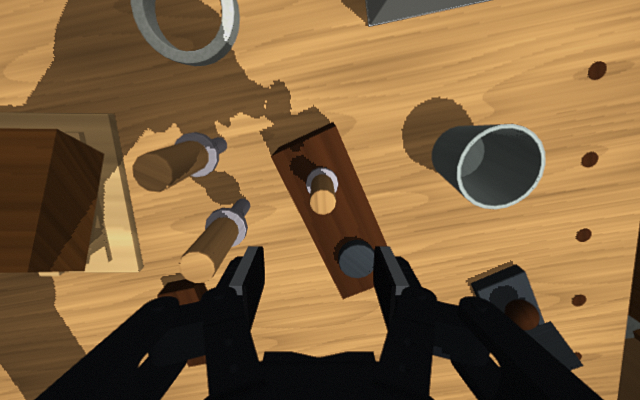

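Handle top shows at (322,200) against a predicted (321,201), so I'll descend on the pin at (0.550, -0.361).

>>> {"method": "arm_command", "body": {
  "commands": [
    [[1,-1,-25],0,0.05],
    [[0,0,-25],0,0.05],
    [[0,0,-25],0,0.05],
    [[0,0,-25],0,0.05],
    [[0,0,-20],0,0.05],
    [[0,0,-15],0,0.05],
    [[0,0,0],0,0.05],
    [[0,0,0],0,1],
    [[0,0,0],0,1],
    [[0,0,0],0,1],
    [[0,0,0],0,1],
    [[0,0,0],0,1]
  ],
  "newtons": 22
}}

```text
clock: 10.05
position: [0.5495, -0.3623, 0.0893]
tool_rot: [3.141, -0.001, -0.192]
force: [-0.9, 0.4, 7.5]
grip_width: 0.0213
finger_force: 24.5
```

>>> {"method": "arm_command", "body": {
  "commands": [
    [[0,0,14],0,1],
    [[0,0,14],0,1],
    [[0,0,13],0,1],
    [[0,0,0],0,1],
    [[8,-2,0],0,1],
    [[9,-2,-2],0,1],
    [[9,-2,-3],0,1],
    [[9,-1,-4],0,1],
    [[8,-1,-3],0,1],
    [[0,0,0],0,1]
  ]
}}

```text
clock: 11.05
position: [0.5928, -0.3699, 0.1161]
tool_rot: [3.142, 0.001, -0.191]
force: [-0.6, 0.2, -1.1]
grip_width: 0.021
finger_force: 24.4
```

```bash
python3 - <<'E'
from h import *
f=grab('side','d5'); g=grab('scene','s5'); o=bot.observe(); print(o['position'],o['force'])
c=o['position']+[0,0,.0187]; uv=proj(f,[c])[0].astype(int); print(uv)
uv2=proj(g,[c])[0].astype(int); print(uv2)
cr=lambda im,u:cv2.resize(im[u[1]-45:u[1]+55,u[0]-40:u[0]+40,::-1],(400,500),interpolation=3)
cv2.imwrite('pics/v5.png',np.hstack([cr(f["image"],uv),cr(g["image"],uv2)]))
E
```

```text
[ 0.5922041  -0.36986746  0.1168629 ] [ 0.15588107  0.65255567 -2.16238227]
[401 247]
[264 152]
```

View pics/v5.png

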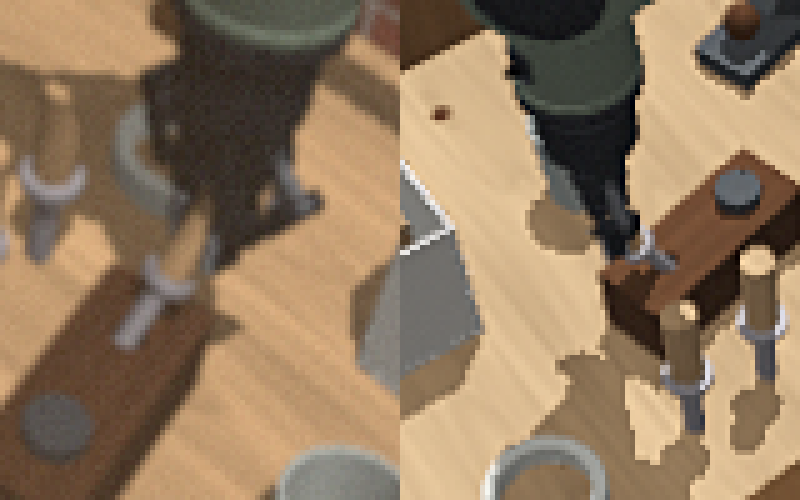

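The pin is tilted in the grip, with its collar at side crop (168,280) and its shaft end at (125,338). I'll estimate the angle.

```bash
python3 - <<'E'
from h import *
f,g=load('d5'),load('s5'); o=bot.observe(); c=o['position']+[0,0,.0187]
for th in (20,25,30,35,40):
    t=np.radians(th); d=np.array([.98*np.sin(t),-.19*np.sin(t),np.cos(t)])
    P=[c-.0365*d,c-.095*d, c-.075*d]
    a=(proj(f,P)-[401-40,247-45])*5; b=(proj(g,P)-[264-40,152-45])*5+[400,0]; print(th,a.round().tolist(),b.round().tolist(), (P[1]).round(4))
E
```

```text
20 [[177.0, 274.0], [136.0, 347.0], [150.0, 322.0]] [[623.0, 248.0], [653.0, 281.0], [643.0, 270.0]] [ 0.5604 -0.3637  0.0463]
25 [[173.0, 275.0], [126.0, 348.0], [142.0, 324.0]] [[626.0, 246.0], [661.0, 275.0], [649.0, 265.0]] [ 0.5529 -0.3622  0.0495]
30 [[170.0, 275.0], [117.0, 349.0], [135.0, 324.0]] [[629.0, 243.0], [669.0, 269.0], [655.0, 261.0]] [ 0.5457 -0.3608  0.0533]
35 [[167.0, 275.0], [109.0, 349.0], [129.0, 324.0]] [[632.0, 241.0], [676.0, 263.0], [661.0, 256.0]] [ 0.5388 -0.3595  0.0577]
40 [[164.0, 274.0], [101.0, 347.0], [123.0, 323.0]] [[635.0, 238.0], [683.0, 257.0], [667.0, 251.0]] [ 0.5324 -0.3583  0.0628]
```

>>> {"method": "arm_command", "body": {
  "commands": [
    [[5,-1,15],0,1],
    [[8,-1,20],0,1],
    [[0,0,30],0,1],
    [[0,0,40],0,1],
    [[0,0,30],0,1],
    [[0,0,0],0,1]
  ],
  "newtons": 30
}}

```text
clock: 11.75
position: [0.6063, -0.3729, 0.2572]
tool_rot: [3.14, -0.007, -0.192]
force: [0.5, -0.4, -0.8]
grip_width: 0.0213
finger_force: 29.6
```

```bash
python3 - <<'E'
from h import *
from fit import T
p=np.load('p.npy'); h=T(p,(-32,100,105))[0]
res=[]
for n in ('w1','w3','s5','s1'):
    f=load(n); uv=proj(f,[h])[0]; w=12 if n[0]=='w' else 7
    u,v=uv.round().astype(int); im=cv2.cvtColor(f["image"],cv2.COLOR_RGB2GRAY)[v-w:v+w+1,u-w:u+w+1].astype(float)
    med=np.median(im); m=np.clip(med-25-im,0,None); m[m<0]=0
    n_,lab,st,ce=cv2.connectedComponentsWithStats((m>0).astype(np.uint8))
    print(n,uv.round(1),'med',med,'min',im.min(),[(s[4],(c+[u-w,v-w]).round(1).tolist(), (atz(f,c+[u-w,v-w],.105)).round(4).tolist()) for s,c in zip(st[1:],ce[1:]) if s[4]>3])
E
```

```text
w1 [317. 318.] med 88.0 min 21.0 [(np.int32(69), [317.0, 319.0], [0.5999, -0.0582, 0.105])]
w3 [309.4 349. ] med 87.0 min 2.0 [(np.int32(249), [308.1, 355.4], [0.5962, -0.0668, 0.105])]
s5 [309.2 212.5] med 87.0 min 52.0 [(np.int32(10), [308.5, 212.0], [0.601, -0.0597, 0.105])]
s1 [309.2 212.5] med 134.0 min 46.0 [(np.int32(15), [308.7, 211.7], [0.5995, -0.0603, 0.105])]
```

>>> {"method": "arm_command", "body": {
  "commands": [
    [[5,30,0],0,1],
    [[6,35,0],0,1],
    [[6,35,0],0,1],
    [[6,35,0],0,1],
    [[6,35,0],0,1],
    [[6,35,0],0,1],
    [[6,35,0],0,1],
    [[6,35,0],0,1],
    [[6,28,-10],0,1],
    [[0,0,-20],0,1],
    [[0,0,-20],0,1],
    [[0,0,-17],0,1],
    [[0,0,0],0,1],
    [[0,0,0],0,1]
  ]
}}

```text
clock: 13.15
position: [0.6579, -0.069, 0.1855]
tool_rot: [-3.141, 0.0, -0.192]
force: [0.0, 0.7, -1.2]
grip_width: 0.0211
finger_force: 29.7
```

```bash
python3 - <<'E'
from h import *
f=grab('wrist','w6'); g=grab('scene','s6'); sdv=grab('side','d6'); o=bot.observe(); print(o['position'],o['tool_rot'],o['force'])
c=o['position']+[0,0,.0187]; d=np.array([.981*.5,-.191*.5,.866]); h=np.array([.600,-.0585,.105])
P=[c-.095*d,c-.040*d,h]
out=[]
for n,F,(x0,y0,w,hh),k in (('w',f,(240,20,160,200),2.5),('s',g,(270,150,80,100),5)):
    print(n,((proj(F,P)-[x0,y0])*k).round().tolist()); out.append(cv2.resize(F["image"][y0:y0+hh,x0:x0+w,::-1],(400,500),interpolation=3))
print('side',proj(sdv,P).round(1).tolist(), 'wfull',proj(f,P).round(1).tolist())
cv2.imwrite('pics/v6.png',np.hstack(out))
E
```

```text
[ 0.65840947 -0.06911234  0.18629005] [-3.14120724e+00 -1.40391457e-03 -1.92155413e-01] [-0.23362131 -0.52789997 -0.81959657]
w [[200.0, 634.0], [201.0, 639.0], [202.0, 637.0]]
s [[180.0, 305.0], [142.0, 286.0], [195.0, 310.0]]
side [[333.9, 194.2], [341.7, 180.8], [330.8, 199.4]] wfull [[320.0, 273.4], [320.3, 275.7], [320.8, 274.6]]
```

```bash
python3 - <<'E'
from h import *
out=[cv2.resize(load(n)["image"][y:y+75,x:x+60,::-1],(400,500),interpolation=3) for n,x,y in(('d6',305,155),('s6',280,165))]
cv2.imwrite('pics/v6.png',np.hstack(out))
c=np.array([.6584,-.0691,.205]); h=np.array([.600,-.0585,.105])
for th in (25,30,35):
    t=np.radians(th); d=np.array([.981*np.sin(t),-.191*np.sin(t),np.cos(t)]); P=[c-.095*d,c-.0365*d,h]
    print(th,*[((proj(load(n),P)-[x,y]+.5)*6.667+[ox,0]).round().tolist() for n,x,y,ox in(('d6',305,155,0),('s6',280,165,400))])
E
```

```text
25 [[208.0, 266.0], [256.0, 171.0], [175.0, 299.0]] [[564.0, 319.0], [518.0, 286.0], [596.0, 317.0]]
30 [[196.0, 265.0], [251.0, 170.0], [175.0, 299.0]] [[576.0, 310.0], [523.0, 283.0], [596.0, 317.0]]
35 [[185.0, 262.0], [247.0, 169.0], [175.0, 299.0]] [[588.0, 301.0], [527.0, 279.0], [596.0, 317.0]]
```

View pics/v6.png

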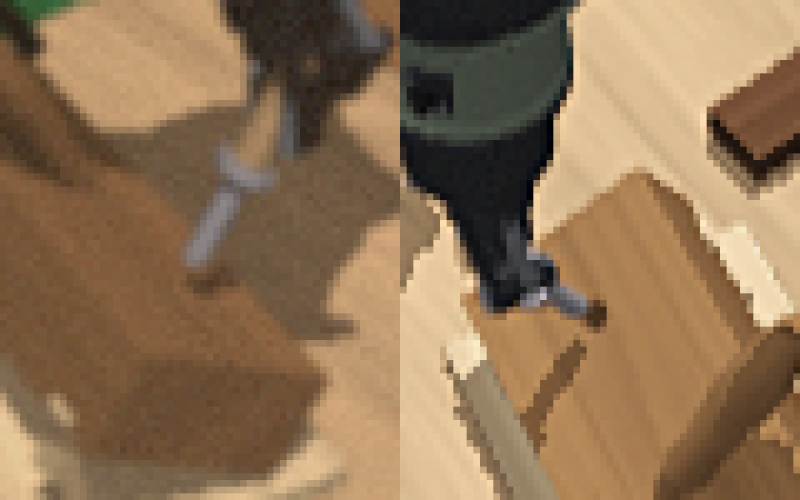

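```bash
python3 - <<'E'
from h import *
F,G=load('d6'),load('s6')
d_=lambda u,v:(305+u/6.667-.5,155+v/6.667-.5); s_=lambda u,v:(280+(u-400)/6.667-.5,165+v/6.667-.5)
print('hole',tri((F,d_(208,284)),(G,s_(596,314))), tri((F,d_(208,284)),(load('w1'),(317,319))), tri((G,s_(596,314)),(load('w1'),(317,319))))
print('foot',tri((F,d_(196,258)),(G,s_(580,314))))
print('collar',tri((F,d_(248,168)),(G,s_(540,291))))
# face points seen in side/scene: end edge midpoint check: corner (+y,+x): side (325,378), scene(640,172)
print('corner',tri((F,d_(325,378)),(G,s_(640,172))))
from fit import T; p=np.load('p.npy'); print(T(p,[(24.3,160,137.5),(-88.3,160,72.5),(56.3,160,82)]))
# blob in d0/d5 (unobstructed) near there
im=cv2.cvtColor(load('d5')["image"],cv2.COLOR_RGB2GRAY)[188:206,324:346]; print(im)
E
```

```text
hole (array([ 0.60749115, -0.06209465,  0.11336446]), [np.float64(0.008395569406935432), np.float64(0.008395569406935461)]) (array([ 0.60774881, -0.06134584,  0.1095937 ]), [np.float64(0.009306267241277581), np.float64(0.009306267241277772)]) (array([ 0.59867736, -0.06100594,  0.10229726]), [np.float64(0.0007891336616613117), np.float64(0.0007891336616612464)])
foot (array([ 0.61291281, -0.05683279,  0.12461055]), [np.float64(0.0012234449587283454), np.float64(0.0012234449587285679)])
collar (array([ 0.63839663, -0.05977941,  0.17178523]), [np.float64(0.003942907499590125), np.float64(0.003942907499590221)])
corner (array([ 0.56275812, -0.14037061,  0.12991982]), [np.float64(0.04306529149297835), np.float64(0.043065291492978316)])
[[ 0.53339471 -0.10449192  0.1375    ]
 [ 0.64391658 -0.12602503  0.0725    ]
 [ 0.50198529 -0.09837239  0.082     ]]
[[ 87  96 101 107 106 107 108 116 141 159 174 173 173 172 163 166 167 165
  172 169 162 166]
 [ 75  88  92  99 100 107 103 106 114 135 160 173 175 169 165 164 164 168
  164 172 171 168]
 [ 68  64  75  87  97 103 102 111 106 118 137 156 170 1
[... 733 characters left out ...]
6  72  69  72  76  71  82 112
  145 165 170 170]
 [ 68  72  74  70  67  67  66  69  66  73  71  69  66  70  69  71  74  84
  112 145 163 170]
 [ 70  76  67  71  68  71  68  69  68  68  69  70  70  67  72  69  78  70
   80 108 138 163]
 [ 71  71  69  64  73  68  71  67  64  65  71  70  72  69  67  72  74  69
   70  79 111 143]
 [ 68  75  68  68  69  68  69  70  72  65  66  66  69  69  68  70  73  72
   68  74  85 114]
 [ 71  71  68  72  71  72  70  70  69  70  64  68  68  74  67  67  72  72
   74  68  69  83]
 [ 71  70  74  67  68  69  65  75  69  72  70  66  71  71  68  67  67  73
   71  71  74  74]
 [ 66  63  70  75  71  67  71  72  69  70  69  67  67  72  71  73  74  68
   77  68  74  73]]
```

```bash
python3 - <<'E'
from h import *
G=load('s6'); F=load('d6')
c=np.array([.6584,-.0691,.205]); d=np.array([.981*.5,-.191*.5,.866])
for n,I,y0,y1,x0,x1 in(('s6',G,205,216,298,312),('d6',F,176,198,330,345)):
    im=I["image"].astype(int); R,B=im[...,0],im[...,2]
    m=(B-R>-5)&(im.sum(2)>200); 
    print(n); 
    for y in range(y0,y1): print(y,' '.join('%4d'%(B-R)[y,x] for x in range(x0,x1)))
    print(proj(I,[c-.095*d,c-.075*d,c-.045*d,c-.0365*d]).round(1).tolist())
print(proj(G,[[.600,-.0585,.105],[.5987,-.061,.105]]))
E
```

```text
s6
205    4    3    4    8   18  -38  -96  -90  -85  -81  -85  -90  -90  -88
206    4    2    3    4   13  -18 -102  -95  -88  -85  -84  -88  -90  -91
207    3    4    4    4    5  -10  -66  -75  -93  -88  -84  -85  -88  -90
208    3    2    1    0    2    4   11  -27  -66  -83  -90  -85  -88  -90
209    3    1    4    4    4    3    5    7   -9  -40  -88  -82  -86  -90
210    2    1   -2  -26  -36   -6    6    5    6   13  -60  -55  -73  -91
211  -60  -53  -66  -88  -88  -67  -18   10   10    5  -27  -35  -36  -88
212  -99  -97  -92  -89  -94  -98  -73  -45  -28  -40  -44  -41  -39  -86
213  -95  -92  -87  -86  -89  -90  -96  -97  -84  -80  -51  -35  -59  -87
214  -94  -93  -88  -85  -87  -88  -90  -91  -93  -90  -78  -64  -80  -88
215  -93  -94  -91  -88  -86  -87  -89  -93  -84  -91  -91  -90  -88  -86
[[305.9, 211.0], [303.2, 209.7], [299.1, 207.5], [297.9, 206.9]]
d6
176  -46  -45  -46  -50  -47  -42  -45  -39  -33  -37  -53  -62  -68  -70  -70
177  -44  -48  -44  -49  -49  -48  -44  -30  -20  -29  -54  -65  -70  -69  -66
178  -47  -44  -45  -45  -45  -46  -41  -21  -11  -18  -4
[... 946 characters left out ...]
-46  -44  -45  -47  -45
191  -71  -74  -58  -28   -9   -5   -9  -16  -35  -46  -49  -46  -46  -43  -48
192  -69  -74  -41  -16   -5   -5  -17  -30  -46  -49  -46  -44  -45  -47  -45
193  -72  -64  -42  -13   -7  -13  -27  -45  -49  -46  -47  -44  -46  -48  -47
194  -67  -67  -50  -25  -17  -27  -42  -53  -50  -45  -48  -43  -46  -42  -48
195  -68  -71  -65  -51  -46  -50  -48  -49  -47  -44  -43  -49  -43  -48  -42
196  -65  -68  -66  -59  -58  -56  -48  -46  -50  -42  -45  -48  -44  -47  -45
197  -68  -66  -61  -53  -47  -45  -46  -51  -49  -50  -54  -56  -50  -43  -46
[[333.9, 194.2], [336.7, 189.4], [341.0, 182.1], [342.2, 180.0]]
[[308.90015776 212.09030347]
 [308.79254269 211.4326101 ]]
```

>>> {"method": "arm_command", "body": {
  "commands": [
    [[-1,-1,0],0,1],
    [[-4,1,-7],0,1],
    [[-4,1,-7],0,1],
    [[-2,0,-4],0,1],
    [[-2,0,-4],0,1],
    [[0,0,0],0,1]
  ]
}}

```text
clock: 13.9
position: [0.6447, -0.0682, 0.1627]
tool_rot: [3.141, 0.0, -0.192]
force: [0.6, -2.4, -3.7]
grip_width: 0.021
finger_force: 29.7
```

>>> {"method": "arm_command", "body": {
  "commands": [
    [[-2,0,-4],0,1],
    [[-2,1,-4],0,1],
    [[0,0,0],0,1]
  ]
}}

```text
clock: 14.2
position: [0.6405, -0.067, 0.1546]
tool_rot: [3.141, 0.001, -0.192]
force: [1.8, -2.0, -4.4]
grip_width: 0.0216
finger_force: 29.7
```

>>> {"method": "arm_command", "body": {
  "commands": [
    [[-3,0,-5],0,1],
    [[-3,1,-5],0,1],
    [[-3,0,-5],0,1],
    [[-2,1,-4],0,1],
    [[0,0,0],0,1]
  ]
}}

```text
clock: 14.7
position: [0.6296, -0.0652, 0.1356]
tool_rot: [3.141, 0.0, -0.192]
force: [2.7, -2.7, -3.9]
grip_width: 0.0211
finger_force: 29.6
```

>>> {"method": "arm_command", "body": {
  "commands": [
    [[-3,0,-5],0,1],
    [[-2,1,-4],0,1],
    [[-2,0,-3],0,1],
    [[0,0,0],0,1]
  ]
}}

```text
clock: 15.1
position: [0.6236, -0.0644, 0.1242]
tool_rot: [3.141, -0.002, -0.192]
force: [7.9, -3.8, -5.4]
grip_width: 0.0215
finger_force: 29.8
```

>>> {"method": "arm_command", "body": {
  "commands": [
    [[-1,0,-2],0,1],
    [[-1,0,-2],0,1],
    [[-1,0,-2],0,1],
    [[0,0,0],0,1]
  ],
  "newtons": 40
}}

```text
clock: 15.5
position: [0.6236, -0.0647, 0.1208]
tool_rot: [-3.141, -0.009, -0.192]
force: [14.1, -4.1, 21.7]
grip_width: 0.0211
finger_force: 41.7
```

>>> {"method": "arm_command", "body": {
  "commands": [
    [[0,0,-1],0,1],
    [[0,0,-1],0,1],
    [[0,0,0],0,1]
  ]
}}

```text
clock: 15.8
position: [0.624, -0.0646, 0.1194]
tool_rot: [-3.14, -0.01, -0.192]
force: [13.8, -4.0, 28.3]
grip_width: 0.0213
finger_force: 42.3
```

>>> {"method": "arm_command", "body": {
  "commands": [
    [[0,0,0],0,0],
    [[0,0,0],0,0],
    [[0,0,0],0,0],
    [[0,0,0],0,0],
    [[0,0,20],0,0],
    [[0,0,30],0,0],
    [[0,0,40],0,0],
    [[0,0,40],0,0],
    [[30,-30,0],0,0],
    [[30,-40,0],0,0],
    [[0,-40,0],0,0],
    [[0,-40,0],0,0],
    [[0,0,0],0,0]
  ]
}}

```text
clock: 17.1
position: [0.6782, -0.2209, 0.2458]
tool_rot: [3.138, 0.001, -0.199]
force: [-0.9, 0.5, 0.5]
grip_width: 0.0424
finger_force: 0.0
```

```bash
python3 - <<'E'
from h import *
F,G,W=grab('side','d7'),grab('scene','s7'),grab('wrist','w7'); print(bot.observe()['position'])
h=np.array([.600,-.0592,.105]); d=np.array([.981*.5,-.191*.5,.866])
for gap in (0,.005,.01): print(gap,*[proj(I,[h+(.0585+gap-.055)*d, h+(.065+gap)*d]).round(1).tolist() for I in(F,G,W)])
im=G["image"].astype(int); D=im[...,2]-im[...,0]
print('scene B-R'); 
for y in range(198,220): print(y,' '.join('%4d'%D[y,x] for x in range(292,318)))
im=F["image"].astype(int); D=im[...,2]-im[...,0]
print('side B-R')
for y in range(176,206): print(y,' '.join('%4d'%D[y,x] for x in range(322,348)))
E
```

```text
[ 0.67986365 -0.21365985  0.24584807]
0 [[331.4, 198.7], [340.0, 183.8]] [[308.3, 211.7], [300.1, 207.4]] [[188.1, 284.9], [157.7, 289.4]]
0.005 [[332.1, 197.5], [340.8, 182.6]] [[307.7, 211.4], [299.4, 207.1]] [[186.1, 285.2], [154.6, 289.9]]
0.01 [[332.8, 196.3], [341.5, 181.3]] [[307.0, 211.1], [298.7, 206.7]] [[184.0, 285.6], [151.4, 290.4]]
scene B-R
198  -74  -73  -72  -73  -72  -72  -73  -73  -73  -73  -73  -73  -81  -88  -89  -88  -88  -85  -91  -91  -87  -86  -86  -89  -91  -88
199  -73  -72  -72  -72  -72  -71  -73  -72  -72  -75  -74  -81  -83  -87  -88  -88  -86  -87  -86  -92  -89  -87  -87  -86  -91  -89
200  -73  -72  -72  -75  -72  -70  -71  -71  -72  -83  -89  -85  -82  -84  -87  -88  -86  -86  -86  -89  -89  -88  -85  -84  -90  -90
201  -73  -73  -72  -73  -71  -70  -70  -72  -82  -90  -89  -86  -81  -80  -87  -88  -88  -87  -87  -89  -90  -88  -88  -85  -88  -90
202  -72  -75  -73  -71  -73  -73  -73  -86  -88  -87  -89  -87  -82  -81  -83  -87  -88  -88  -85  -87  -87  -90  -91  -88  -86  -88
203  -72  -74  -73  -69  -72  -82  -90  -89  -88  -86  -88  -89  -88  -8
[... 5534 characters left out ...]
  -75  -68  -56  -47  -50  -47
201  -69  -74  -74  -73  -72  -72  -73  -69  -62  -47  -33  -27  -14  -17  -34  -60  -73  -71  -75  -73  -74  -73  -65  -54  -48  -43
202  -72  -71  -72  -72  -69  -70  -72  -71  -72  -72  -62  -48  -43  -47  -57  -72  -69  -71  -74  -74  -76  -75  -74  -62  -52  -45
203  -67  -69  -75  -68  -72  -69  -68  -70  -71  -70  -70  -72  -65  -64  -70  -69  -69  -71  -70  -75  -74  -76  -74  -72  -61  -60
204  -68  -67  -73  -76  -73  -71  -71  -71  -69  -69  -71  -67  -69  -66  -68  -63  -73  -69  -67  -73  -71  -75  -78  -73  -72  -71
205  -65  -64  -69  -71  -73  -71  -71  -72  -69  -73  -71  -69  -69  -68  -64  -70  -69  -69  -69  -70  -71  -71  -75  -75  -77  -77
```

Collar centre in the scene image is about (308,211.8), against a predicted (308.3,211.7) if seated. I'll confirm by pressing lightly on the handle top with shut fingers. If the pin is home, contact should come at about z = 0.167.

>>> {"method": "arm_command", "body": {
  "commands": [
    [[-13,37,0],0,1],
    [[-13,37,0],0,1],
    [[-13,37,0],0,1],
    [[-13,37,0],0,1],
    [[0,0,0],0,1],
    [[0,0,-25],0,1],
    [[0,0,-25],0,1],
    [[0,0,-20],0,1],
    [[0,0,0],0,1],
    [[0,0,0],0,1]
  ]
}}

```text
clock: 18.25
position: [0.6281, -0.0654, 0.1768]
tool_rot: [-3.141, 0.0, -0.191]
force: [-0.7, 0.3, 0.7]
grip_width: -0.0
finger_force: 0.0
```

>>> {"method": "arm_command", "body": {
  "commands": [
    [[0,0,-4],0,1],
    [[0,0,-3],0,1],
    [[0,0,-2],0,1],
    [[0,0,0],0,1]
  ]
}}

```text
clock: 18.65
position: [0.6279, -0.066, 0.1673]
tool_rot: [-3.142, 0.0, -0.192]
force: [-0.6, 0.1, -0.1]
grip_width: -0.0004
finger_force: 0.0
```

>>> {"method": "arm_command", "body": {
  "commands": [
    [[0,0,-1],0,1],
    [[0,0,-1],0,1],
    [[0,0,-1],0,1],
    [[0,0,0],0,1]
  ]
}}

```text
clock: 19.05
position: [0.6292, -0.0663, 0.1654]
tool_rot: [-3.141, -0.003, -0.192]
force: [1.8, 0.8, 11.0]
grip_width: 0.0001
finger_force: 5.2
```

>>> {"method": "arm_command", "body": {
  "commands": [
    [[0,0,-1],0,1],
    [[0,0,-1],0,1],
    [[0,0,0],0,1]
  ]
}}

```text
clock: 19.35
position: [0.6305, -0.0665, 0.1646]
tool_rot: [-3.141, -0.006, -0.192]
force: [3.9, -1.0, 21.8]
grip_width: 0.0003
finger_force: 10.4
```

>>> {"method": "arm_command", "body": {
  "commands": [
    [[0,0,20],0,1],
    [[0,0,40],0,1],
    [[0,0,50],0,1],
    [[5,40,0],0,1],
    [[5,40,0],0,1],
    [[5,40,0],0,1],
    [[5,40,0],0,1],
    [[5,40,0],0,1],
    [[5,40,0],0,1],
    [[0,11,0],0,1],
    [[0,0,0],0,1],
    [[0,0,-40],0,1],
    [[0,0,-40],0,1],
    [[0,0,-20],0,1],
    [[0,0,-10],0,1],
    [[0,0,0],0,1]
  ]
}}

```text
clock: 20.95
position: [0.6578, 0.1836, 0.1617]
tool_rot: [3.141, 0.001, -0.193]
force: [-0.7, -0.5, -0.6]
grip_width: -0.0001
finger_force: 0.0
```

>>> {"method": "arm_command", "body": {
  "commands": [
    [[0,0,-3],0,1],
    [[0,0,-3],0,1],
    [[0,0,-1],0,1],
    [[0,0,-1],0,1],
    [[0,0,0],0,1]
  ]
}}

```text
clock: 21.45
position: [0.6583, 0.185, 0.155]
tool_rot: [-3.141, -0.001, -0.192]
force: [-2.1, -1.3, 4.3]
grip_width: -0.0001
finger_force: 2.3
```

>>> {"method": "arm_command", "body": {
  "commands": [
    [[0,0,-1],0,1],
    [[0,0,-1],0,1],
    [[0,0,0],0,1]
  ]
}}

```text
clock: 21.75
position: [0.6584, 0.1851, 0.1545]
tool_rot: [-3.14, -0.001, -0.192]
force: [-9.7, -1.8, 25.2]
grip_width: 0.0002
finger_force: 12.5
```

The bar is stiff at z = 0.1545 (0.155 expected when fully down), so the clamp is down. I'll retract and hand in.

>>> {"method": "arm_command", "body": {
  "commands": [
    [[0,0,10],0,1],
    [[0,0,30],0,1],
    [[0,0,50],0,1],
    [[0,0,50],0,1],
    [[0,0,0],0,1],
    [[0,0,0],0,1]
  ]
}}

```text
clock: 22.35
position: [0.6583, 0.1851, 0.2937]
tool_rot: [-3.14, -0.002, -0.192]
force: [0.8, -0.5, -0.6]
grip_width: -0.0001
finger_force: 0.0
```

```bash
python3 -c "
from workcell import ticket; print(ticket.job_done())"
```

```text
the job is handed in; nothing more can be done
None
```

The clamp is fully down, the gauge pin is pushed home in the free socket (a press on each met a firm stop at the expected height), and the job was handed in at about 22 s with the arm clear.

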